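Thread the guard rail through the bread stand

ROBOT

A 6-joint arm with a two-finger parallel gripper is mounted at the origin on the work surface. World frame = base frame: x ahead of the robot, y to its left, z up, the work surface at z = 0. Lengths are in m, angles in rad, forces in N, time in s.
With the tool pointing down it reaches from about 0.25 to 0.775 m from the base axis. Payload 4 kg.
Tool frame: the origin (TCP) lies at the very end of the fingers, on their centre line; the grasp point (between the pads) lies 19 mm behind it (robot.pinch_z is the distance from the TCP to the grasp point, in m); z points along the fingers, y is the line along which they close (so a half turn about z gives the same grasp; the last joint's range is limited). The gripper opens to 94 mm and grips with 3 to 60 N. Pads are 16 mm wide; open, the fingers measure 119 mm over their backs; the gripper's body (75 mm by 177 mm) begins 78 mm behind the grasp point.
Start: joints at [1.141, 0.087, 1.371, -0, 1.684, -0.103], TCP at [0.177, 0.521, 0.17] pointing down, gripper open.
Joint ranges: [-3.1, 3.1], [-0.76, 2.03], [0.27, 2.55], [-1.08, 4.22], [0.17, 2.65], [-2.57, 2.57]. Speed limits (rad/s): [2.79, 2.79, 3.14, 3.14, 3.14, 3.14].

INTERFACE

Orientations are given as [roll, pitch, yaw] about the fixed x, y, z axes, in that order (R = Rz(yaw) Ry(pitch) Rx(roll)).
In Python, from bench import robot gives the robot as it stands.
- The arm moves only by the tool arm_command, never from a script. Its argument "targets" is one flat list of numbers, 7 for each row, row after row: the turn, a rotation vector about the tool's x, y, z in degrees, then the shift along the tool's x, y, z in mm, then the closure, from -1 (fully open) to 1 (shut). In form: [ax, ay, az, x, y, z, hand, ax, ay, az, x, y, z, hand, ...]. A call has 1 to 20 rows; each row is the pose to reach, as a shift and turn from the pose commanded when the call began, along the tool's axes at that moment; what a row does not reach only later rows make up. A row lasts 1/10 s, in which the tool goes at most 50 mm and 8.59 degrees, less where a joint would pass 70% of its speed; a pose out of reach is approached as far as the arm can. A call with a gripper value outside its range is refused whole. The fingers move at their own pace and stop on an object; the grip force is fixed at half the most. Time passes only in rows, so rows that repeat a pose let the fingers close. It gives the time, the measured TCP pose, the force, the opening and the grip force at its end, in the units of the state.
- robot.get_obs(): the state, without advancing time (a new reading comes with each control period).
- robot.snapshot(name): name is "scene" or "top" or "wrist"; returns a dict with "color" (480x640x3 uint8, red, green, blue), "range_z" (480x640 float32, m along the optical axis (not along the pixel's ray), 0 where there is no reading), "fx", "fy", "cx", "cy" (pixels), "dist_coeffs" ([k1, k2, p1, p2, k3] as OpenCV has them; the pictures are not rectified), "T" (4x4, takes a point from camera to world coordinates); the wrist camera has in their place "T_tool_cam" (4x4, takes a point from camera to tool coordinates, whose origin is the TCP and whose axes are the flange's). Camera axes: x right, y down, z forward; pixel columns grow to the right and rows downward; lengths in m; the calibration is good to about 2 mm. A picture is of the moment at which its call begins: read the wrist's pose just before it.
- robot.close_job(): hands the job in; it is judged then, once.
The state is a dict: "time": time; "joint_positions": joint angles; "qvel": joint speeds; "joint_torque": joint torques, N m; "tool_pos": TCP position; "ee_rot": TCP orientation; "wrist_force": force on the tool from outside, world axes, zero at the start; "wrist_torque": the same for the moment, N m; "width": finger opening in m; "finger_force": force on a finger pad.
Only numpy, scipy, OpenCV 4.12 (cv2) and the standard library are available. Lean on these libraries where they do the work, as an engineer would, in place of code of your own. Each camera call takes 0.05 s, during which the arm holds its last target. There are 200 camera calls.

TASK

Fit the loose guard rail to the bread stand: slide it, nose first, through the eyes of both steel posts, starting with the post nearest its grip block, until the block's face sits flush against that post, then let go. Feel the rail through gently instead of forcing it (keep it under 20 N on the posts), and leave the loaves, the jar and the spatula where they are.

Things in the scene. Friction and masses are not known exactly. Their poses are not given: they have to be found in the camera images.
- rail: Loose steel guard rail, 243 mm long, about 0.25 kg, lying level on its grip block. Origin: on the block's underside below the shoulder; z up, -y runs towards the nose. Block: y=0..50 mm, 24 mm wide (x), z=0..36 mm. Tube: 14 mm diameter, y=0..-165 mm, axis at x=0, z=18 mm.
- rail_tip (a point): Centre of the rail's nose end (rail frame 0, -193, 18 mm), axes as the rail. The nose tapers from 14 mm diameter at y=-165 mm to 10 mm at y=-193 mm.
- rail_shoulder (a point): Centre of the block's front face, the shoulder, where the tube begins (rail frame 0, 0, 18 mm), axes as the rail. The rail's centre of mass is 10 to 15 mm behind it, inside the block; the block is best gripped across x at its middle, 25 mm behind the shoulder.
- stand: Bread stand, fixed: dark wooden board, x=-51..175 mm, y=-120..120 mm, 20 mm thick, back ledge to z=50 mm, and two steel posts on one steel foot (40 x 200 mm, top at z=26 mm). Origin: under the board, at the mark for the foot's middle; z up, y along the line of the posts. The rail goes in from the +y side. Home: shoulder at y=+71 mm, nose at y=-122 mm.
- mark_near (a point): On the board, where the first (+y) post's hole centre would be if the foot sat on its mark: stand frame 0, 65, 115 mm. Each post: 40 mm wide (x), 12 mm thick (y), top 136 mm over the counter; through hole of 16.5 mm diameter in the middle of its width, centre 115 mm over the counter.
- mark_far (a point): The same for the second post (stand frame 0, -65, 115 mm). The true holes are off the marks: the foot with both posts (holes in line) is clamped tight but up to 14 mm off either way along stand x, and turned up to 0.14 rad either way about stand z through the origin. No measured pose shows this: see it, or feel it, e.g. by touching both 12 mm thick side edges of each post.
- loaf_a: A short baguette lying along stand y on the board behind the posts (170 mm long, 54 mm wide, 54 mm tall), about 75 mm from the post line. Origin: centre of its underside. Leave alone.
- loaf_b: A second such baguette, about 131 mm from the post line. Leave alone.
- jar: Amber glass jar, 72 mm diameter, 110 mm tall. Origin: centre of its underside. Leave alone.
- spatula: Spatula lying on the counter. Origin: under its middle. Leave alone.
Mind the look-alikes: they are no part of the job. Leave any black or turquoise look-alike of the rail alone.

How it is judged:
By the outcome, as a careful person would: the job done as asked, in the order asked, and still so for the second after the job is handed in, with the robot touching nothing.
It also fails if it takes over 72 s, if anything falls off the work surface, if the arm or the gripper's body presses on something with over 40 N, if the wrist force passes 120 N, or if a joint passes its speed limit or range.

## Working session

There is one attempt and no reset: what is moved stays moved. The work goes in short steps, Python scripts to look and compute and a tool call to move; the robot and the scene stay as the last step left them, time stands still between calls to the robot, and variables do not carry over. Pictures are saved under pics/ and viewed, at most 10 in all, crops included, and the job is handed in when it is done.

Besides the shell and the picture viewer there is one more tool, called by a JSON object that holds its "fn" and its "kwargs". arm_command: Moves the arm, as the interface text tells. Its arguments: {"type":"object","properties":{"targets":{"type":"array"}},"required":["targets"]}

```bash
mkdir -p pics; ls; cat > h.py <<'E'
import numpy as np, cv2, pickle
from bench import robot
from scipy.spatial.transform import Rotation as R
def snap(n,f):
    o=robot.get_obs(); s=robot.snapshot(n); 
    if n=='wrist':
        T=np.eye(4); T[:3,:3]=R.from_euler('xyz',o['ee_rot']).as_matrix(); T[:3,3]=o['tool_pos']; s['T']=T@s['T_tool_cam']
    cv2.imwrite(f'pics/{f}.png',s['color'][:,:,::-1]); pickle.dump(s,open(f'pics/{f}.pkl','wb')); return s
def load(f): return pickle.load(open(f'pics/{f}.pkl','rb'))
def ray(s,uv):
    K=np.array([[s['fx'],0,s['cx']],[0,s['fy'],s['cy']],[0,0,1]])
    p=cv2.undistortPoints(np.array(uv,float).reshape(-1,1,2),K,np.array(s['dist_coeffs'])).reshape(-1,2)
    d=np.c_[p,np.ones(len(p))]; return d
def onz(s,uv,z):
    d=ray(s,uv)@s['T'][:3,:3].T; c=s['T'][:3,3]; return c+d*((z-c[2])/d[:,2])[:,None]
def cloud(s):
    v,u=np.mgrid[:480,:640]; d=ray(s,np.c_[u.ravel(),v.ravel()])*s['range_z'].reshape(-1,1)
    return (d@s['T'][:3,:3].T+s['T'][:3,3]).reshape(480,640,3)
E
python3 - <<'E'
from h import *
o=robot.get_obs(); print(o)
a=snap('scene','scene1'); b=snap('top','top1')
print(a['T'].round(3),b['T'].round(3),a['fx'],b['fx'])
E
```

```text
pics
{'time': 0.0, 'joint_positions': array([ 1.14089820e+00,  8.79416319e-02,  1.37223812e+00,  1.64511647e-07,
        1.68358516e+00, -1.03072313e-01]), 'qvel': array([-0.00104056,  0.00117775,  0.00029383,  0.00169165,  0.00094217,
        0.00023129]), 'joint_torque': array([-8.57588093e-04, -3.40183496e+01, -3.02426326e+01,  7.15943123e-02,
        3.29133833e-02, -1.51764234e-04]), 'tool_pos': array([0.17630216, 0.52032514, 0.16921975]), 'ee_rot': array([-3.13943194e+00, -2.23666389e-04,  2.81476661e+00]), 'wrist_force': array([ 0.42360462,  0.09440221, -0.77426318]), 'wrist_torque': array([0.02089036, 0.00614959, 0.00765203]), 'finger_force': 0.0, 'width': 0.09406850705978886}
[[-1.820e-01  8.470e-01 -4.990e-01  1.061e+00]
 [ 9.830e-01  1.580e-01 -9.100e-02  1.050e-01]
 [ 1.000e-03 -5.070e-01 -8.620e-01  9.800e-01]
 [ 0.000e+00  0.000e+00  0.000e+00  1.000e+00]] [[ 0.016 -0.984  0.175  0.39 ]
 [-1.    -0.02  -0.019  0.048]
 [ 0.022 -0.175 -0.984  0.946]
 [ 0.     0.     0.     1.   ]] 447.1699165644956 444.4850965108276
```

View pics/scene1.png

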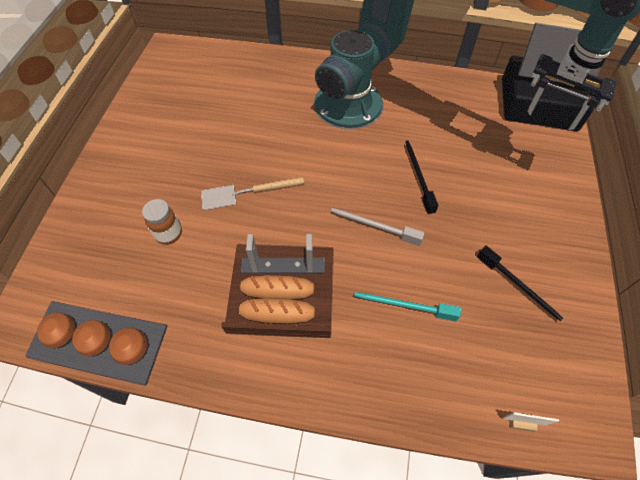

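View pics/top1.png

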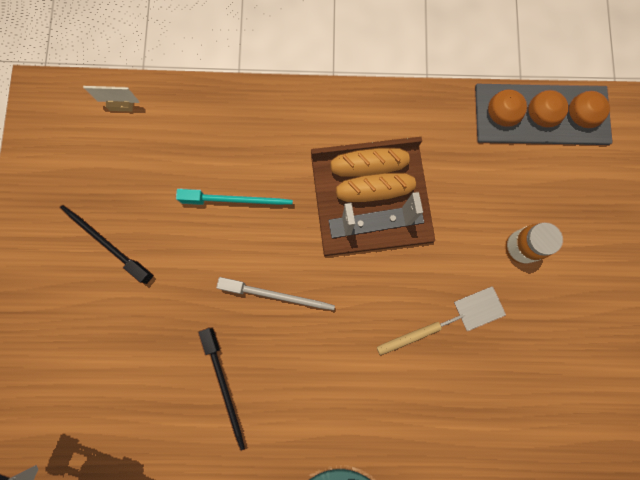

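The silver rail is at top px (217–335, 278–310) and scene px (330–424, 208–244). The look-alikes, by top px, are turquoise (177–293, 190–207), black (62–152, 207–283) and black (200–243, 330–447). Only the silver one is steel, so it fits. The first (+y) post is the left one in the top view, at (349, 215); the far post is at (417, 207).

```bash
python3 - <<'E'
from h import *
s=load('top1'); c=cv2.cvtColor(s['color'],cv2.COLOR_RGB2HSV); P=cloud(s)
cv2.imwrite('pics/crop.png',cv2.resize(s['color'][180:325,200:450,::-1],None,fx=3,fy=3,interpolation=cv2.INTER_CUBIC))
g=(c[...,1]<60)&(c[...,2]>70)
m=np.zeros_like(g); m[265:325,205:345]=1; m&=g
q=P[m]; q=q[q[:,2]>0.008]; print(len(q),q.min(0),q.max(0))
pc=q[:,:2]-q[:,:2].mean(0); d=np.linalg.svd(pc,full_matrices=False)[2][0]; d*=np.sign(-d[1]); t=pc@d
print('mean',q.mean(0),'dir nose',d,t.min(),t.max())
for a in np.arange(t.min(),t.max(),0.02):
    k=(t>=a)&(t<a+.02); print(round(a,3),q[k].mean(0).round(4), q[k][:,2].max().round(3),k.sum())
for r in ((335,365,195,245),(400,432,185,235)):
    m=np.zeros_like(g); m[r[2]:r[3],r[0]:r[1]]=1; m&=g; q=P[m]
    for lo,hi in((.02,.032),(.032,.125),(.125,.15)):
        k=q[(q[:,2]>lo)&(q[:,2]<hi)]; print(r,lo,len(k),*( [k.mean(0).round(4),k.min(0).round(4),k.max(0).round(4)] if len(k) else []))
E
```

```text
854 [0.38997402 0.01834637 0.01597128] [0.47195855 0.25518678 0.94566681]
mean [0.44138299 0.15281334 0.0295554 ] dir nose [-0.19189619 -0.98141523] -0.10299065113431372 0.13765465260922313
-0.103 [0.4591 0.2439 0.0358] 0.04 114
-0.083 [0.4553 0.2245 0.0353] 0.041 113
-0.063 [0.4517 0.2064 0.0303] 0.039 98
-0.043 [0.4478 0.1853 0.0236] 0.028 60
-0.023 [0.4441 0.1655 0.0232] 0.027 60
-0.003 [0.4403 0.1459 0.023 ] 0.027 59
0.017 [0.4363 0.1263 0.0232] 0.027 60
0.037 [0.4325 0.1065 0.0237] 0.028 60
0.057 [0.4286 0.0871 0.0237] 0.029 59
0.077 [0.4251 0.0674 0.0236] 0.027 60
0.097 [0.4199 0.0479 0.0543] 0.946 60
0.117 [0.4174 0.0284 0.0229] 0.027 49
0.137 [0.4127 0.0184 0.0214] 0.022 2
(335, 365, 195, 245) 0.02 356 [ 0.5871 -0.0144  0.0257] [ 0.5636 -0.045   0.02  ] [0.6133 0.0171 0.0319]
(335, 365, 195, 245) 0.032 141 [ 0.578  -0.0062  0.0777] [ 0.5657 -0.0398  0.0323] [0.6027 0.0025 0.125 ]
(335, 365, 195, 245) 0.125 151 [ 0.5853 -0.0063  0.135 ] [ 0.5658 -0.0156  0.1254] [0.6067 0.0023 0.1393]
(400, 432, 185, 235) 0.02 144 [ 0.6037 -0.1411  0.026 ] [ 0.5873 -0.1704  0.022 ] [ 0.6279 -0.1205  0.0319]
(400, 432, 185, 235) 0.032 262 [ 0.606  -0.1302  0.0803] [ 0.5895 -0.1426  0.0321] [ 0.6286 -0.1247  0.1249]
(400, 432, 185, 235) 0.125 161 [ 0.6091 -0.1331  0.1345] [ 0.5899 -0.1428  0.1256] [ 0.6295 -0.1239  0.1387]
```

View pics/crop.png

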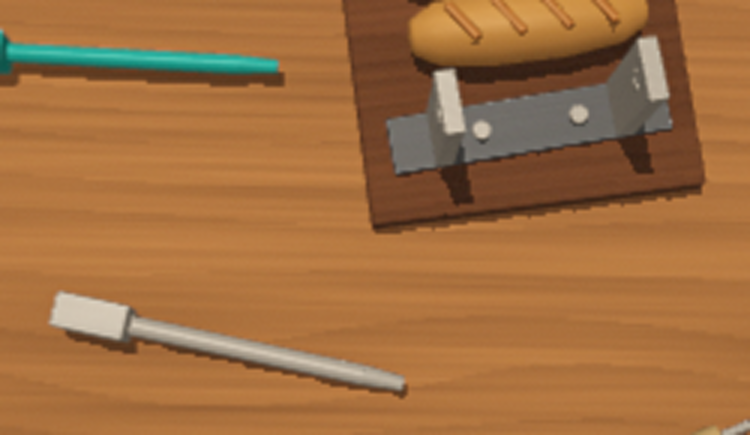

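Crop confirms it: silver rail, block at the left and nose at the right, with nothing black or turquoise about it. I'll move to hover above the block.

{"fn": "arm_command", "kwargs": {"targets": [0, 0, 41, -180, -95, 0, -1, 0, 0, 41, -180, -95, 0, -1, 0, 0, 41, -180, -95, 0, -1, 0, 0, 41, -180, -95, 0, -1, 0, 0, 41, -180, -95, 0, -1, 0, 0, 82, -359, -190, 0, -1, 0, 0, 82, -359, -190, 0, -1, 0, 0, 82, -359, -190, 0, -1, 0, 0, 82, -359, -190, 0, -1, 0, 0, 82, -359, -190, 0, -1, 0, 0, 82, -359, -190, 0, -1, 0, 0, 82, -359, -190, 0, -1, 0, 0, 82, -359, -190, 0, -1, 0, 0, 82, -359, -190, 0, -1]}}

```text
time: 1.5
tool_pos: [0.4549, 0.2266, 0.1705]
ee_rot: [3.142, -0.0, 1.387]
wrist_force: [-0.2, 0.7, 0.7]
width: 0.094
finger_force: 0.0
```

```bash
python3 - <<'E'
from h import *
o=robot.get_obs(); print(o['tool_pos'],o['ee_rot'],o['time'],o['joint_positions'])
s=snap('wrist','w1'); print(s['T_tool_cam'].round(3))
E
```

```text
[0.45490279 0.22664413 0.17048006] [ 3.14153036e+00 -2.35745275e-04  1.38659416e+00] 1.5 [ 3.50499249e-01 -6.28067340e-03  1.46737614e+00  1.72125429e-04
  1.68032345e+00  5.34720257e-01]
[[ 0.001 -0.967 -0.255  0.072]
 [ 1.     0.     0.     0.001]
 [-0.    -0.255  0.967 -0.213]
 [ 0.     0.     0.     1.   ]]
```

View pics/w1.png

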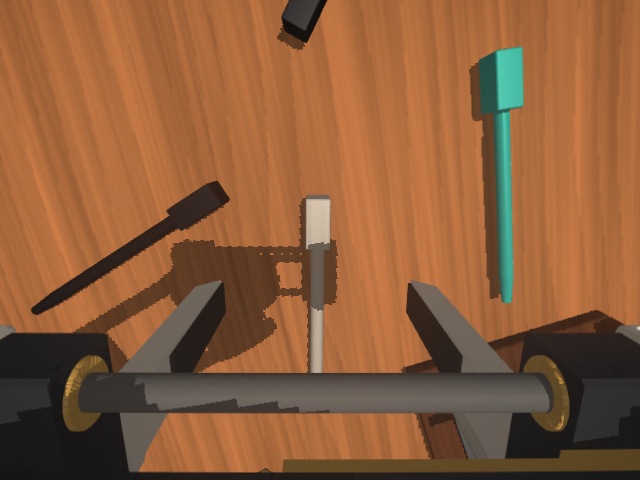

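The wrist view shows the silver block at (317, 222), with its tube running down to (316, 370), so the tool is aligned within a degree or so. I'll refine from this image.

```bash
python3 - <<'E'
from h import *
s=load('w1'); c=cv2.cvtColor(s['color'],cv2.COLOR_RGB2HSV); P=cloud(s)
o=robot.get_obs(); Rt=R.from_euler('xyz',o['ee_rot']).as_matrix(); Q=(P-o['tool_pos'])@Rt*1000
m=np.zeros((480,640),bool); m[185:368,290:345]=1
m&=(P[...,2]>0.012)&(P[...,2]<.06)
b=m&(P[...,2]>.032); q=Q[b]; print('block tool',q.mean(0).round(1),np.percentile(q,[1,99],axis=0).round(1), cv2.minAreaRect(q[:,:2].astype(np.float32)))
t=m&(Q[...,0]<-25); q=Q[t]; print('tube fit y=a x+b',np.polyfit(q[:,0],q[:,1],1),q.mean(0),np.percentile(q[:,0],[0,100]))
q=Q[b]; print('block fit',np.polyfit(q[:,0],q[:,1],1))
E
```

```text
block tool [  3.5   2.4 135.9] [[-21.2  -9.6 134.2]
 [ 27.3  14.3 138.1]] ((3.2379093170166016, 2.4621286392211914), (49.56686782836914, 24.002784729003906), 0.3714568018913269)
tube fit y=a x+b [0.01034314 2.64049629] [-90.23319992   1.70720161 148.20837773] [-160.35799199  -25.01028161]
block fit [0.02095156 2.36651034]
```

{"fn": "arm_command", "kwargs": {"targets": [0, 0, 0.6, 3, 2.4, 40, -1, 0, 0, 0.6, 3, 2.4, 80, -1, 0, 0, 0.6, 3, 2.4, 120, -1, 0, 0, 0.6, 3, 2.4, 145, -1, 0, 0, 0.6, 3, 2.4, 158, -1, 0, 0, 0.6, 3, 2.4, 164, -1, 0, 0, 0.6, 3, 2.4, 164, -1, 0, 0, 0.6, 3, 2.4, 164, 1, 0, 0, 0.6, 3, 2.4, 164, 1, 0, 0, 0.6, 3, 2.4, 164, 1, 0, 0, 0.6, 3, 2.4, 164, 1, 0, 0, 0.6, 3, 2.4, 164, 1, 0, 0, 0.6, 3, 2.4, 164, 1, 0, 0, 0.6, 3, 2.4, 164, 1, 0, 0, 0.6, 3, 2.4, 164, 1]}}

```text
time: 3.05
tool_pos: [0.4585, 0.2282, 0.0063]
ee_rot: [-3.141, 0.0, 1.373]
wrist_force: [-0.7, -0.4, 0.1]
width: 0.0337
finger_force: 0.0
```

{"fn": "arm_command", "kwargs": {"targets": [0, 0, 0, 0, 0, 0, 1, 0, 0, 0, 0, 0, 0, 1, 0, 0, 0, 0, 0, 0, 1, 0, 0, 0, 0, 0, 0, 1, 0, 0, 0, 0, 0, 0, 1, 0, 0, 0, 0, 0, -10, 1, 0, 0, 0, 0, 0, -50, 1, 0, 0, 0, 0, 0, -90, 1, 0, 0, 0, 0, 0, -130, 1, 0, 0, 0, 0, 0, -170, 1, 0, 0, 0, 0, 0, -210, 1, 0, 0, 0, 0, 0, -250, 1, 0, 0, 0, 0, 0, -274, 1, 0, 0, 0, 0, 0, -274, 1]}}

```text
time: 4.45
tool_pos: [0.4601, 0.2288, 0.286]
ee_rot: [3.133, -0.005, 1.373]
wrist_force: [-0.3, 0.1, -0.7]
width: 0.0003
finger_force: 0.0
```

{"fn": "arm_command", "kwargs": {"targets": [0, 0, -3, -33, 22, 0, 1, 0, 0, -6, -67, 45, 0, 1, 0, 0, -9, -101, 67, 0, 1, 0, 0, -12, -135, 90, 0, 1, 0, 0, -15, -168, 112, 0, 1, 0, 0, -17, -202, 135, 0, 1, 0, 0, -19, -235, 157, 0, 1, 0, 0, -21, -269, 180, 0, 1, 0, 0, -22, -300, 202, 0, 1, 0, 0, -22, -325, 218, 0, 1, 0, 0, -22, -335, 224, 0, 1, 0, 0, -22, -335, 224, 0, 1, 0, 0, -22, -335, 224, 0, 1, 0, 0, -22, -335, 224, 0, 1, 0, 0, -22, -335, 224, 0, 1, 0, 0, -22, -335, 224, 0, 1]}}

```text
time: 6.05
tool_pos: [0.6122, -0.1432, 0.281]
ee_rot: [3.141, 0.0, 1.759]
wrist_force: [0.5, 0.6, -0.3]
width: 0.0006
finger_force: 0.0
```

```bash
python3 - <<'E'
from h import *
o=robot.get_obs(); print(o['tool_pos'],o['ee_rot'],o['time'],o['joint_positions'],o['width'],o['finger_force'],o['wrist_force'],o['wrist_torque'])
s=snap('wrist','w2')
E
```

```text
[ 0.61224211 -0.14316476  0.28103447] [3.14068812e+00 2.64942524e-04 1.75854375e+00] 6.05 [-3.19978437e-01  2.76745252e-01  9.33192605e-01  2.22514633e-04
  1.93073555e+00 -5.07647515e-01] 0.0005531133293991929 0.0 [ 0.45911144  0.64315381 -0.31988615] [-0.06051246  0.09518324  0.01036416]
```

View pics/w2.png

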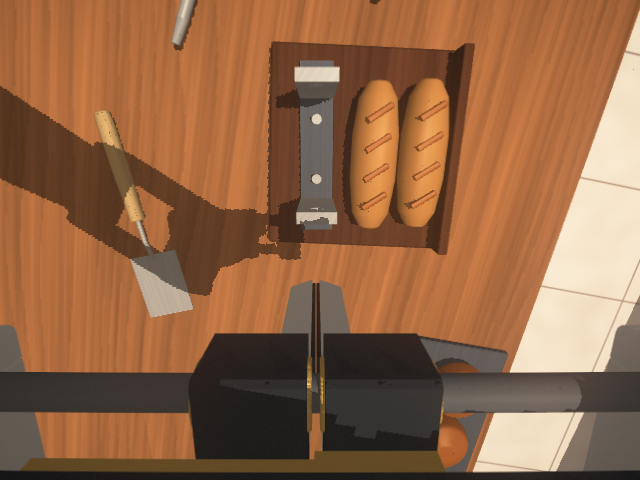

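The grasp missed: the fingers are fully shut at 0.5 mm. This view does show the posts well, near post top at (317, 74) and far post top at (316, 218). I'll measure both posts here and find the rail again from the top camera.

```bash
python3 - <<'E'
from h import *
s=snap('top','top2'); c=cv2.cvtColor(s['color'],cv2.COLOR_RGB2HSV); P=cloud(s)
a=load('top1'); print('diff rail region',np.abs(a['color'][265:325,205:345].astype(int)-s['color'][265:325,205:345]).mean())
g=(c[...,1]<60)&(c[...,2]>70)
m=np.zeros_like(g); m[255:335,195:355]=1; m&=g&(P[...,2]>.008)&(P[...,2]<.06); q=P[m]
pc=q[:,:2]-q[:,:2].mean(0); d=np.linalg.svd(pc,full_matrices=False)[2][0]; d*=np.sign(-d[1]); t=pc@d
k=t<t.min()+.05; print('blk',q[k].mean(0),d,t.min(),t.max(),q[k][:,2].max())
cv2.imwrite('pics/crop2.png',cv2.resize(s['color'][240:340,180:360,::-1],None,fx=4,fy=4,interpolation=cv2.INTER_CUBIC))
# posts from wrist
s=load('w2'); P=cloud(s); o=robot.get_obs(); Rt=R.from_euler('xyz',o['ee_rot']).as_matrix(); Q=(P-o['tool_pos'])@Rt*1000
g=s['color'].min(2).astype(int)
for r in((50,105,285,350),(195,240,285,350)):
    sub=np.zeros((480,640),bool); sub[r[0]:r[1],r[2]:r[3]]=1
    m=sub&(P[...,2]>.128)&(P[...,2]<.15); v,u=np.nonzero(m); q=Q[m]
    print('post px',u.min(),u.max(),v.min(),v.max(),'tool mean',q.mean(0).round(2),'world',P[m].mean(0).round(4)); print(cv2.minAreaRect(q[:,:2].astype(np.float32)))
    mm=sub&(g>150); v,u=np.nonzero(mm); uv=np.c_[u,v]
    w=onz(s,uv,.136); qq=(w-o['tool_pos'])@Rt*1000; print('bright rect',cv2.minAreaRect(qq[:,:2].astype(np.float32)))
E
```

```text
diff rail region 0.6980952380952381
blk [0.451575   0.23720721 0.03537121] [-0.15934254 -0.98722336] -0.11275352770764761 0.13953532778707603 0.040548815529169446
post px 294 339 68 82 tool mean [137.21   0.92 146.56] world [ 0.5877 -0.0086  0.1342]
((137.4244842529297, 0.7753810882568359), (40.228397369384766, 11.128791809082031), 89.96099853515625)
bright rect ((137.45553588867188, 1.108896255493164), (39.0672721862793, 11.511368751525879), 89.92768096923828)
post px 296 336 211 223 tool mean [  8.53   0.54 146.44] world [ 0.6113 -0.1351  0.1344]
((8.235017776489258, 0.5154323577880859), (11.71596622467041, 39.359474182128906), 0.12912121415138245)
bright rect ((10.295798301696777, 0.9622554779052734), (38.14257049560547, 14.760992050170898), 89.9493408203125)
```

View pics/crop2.png

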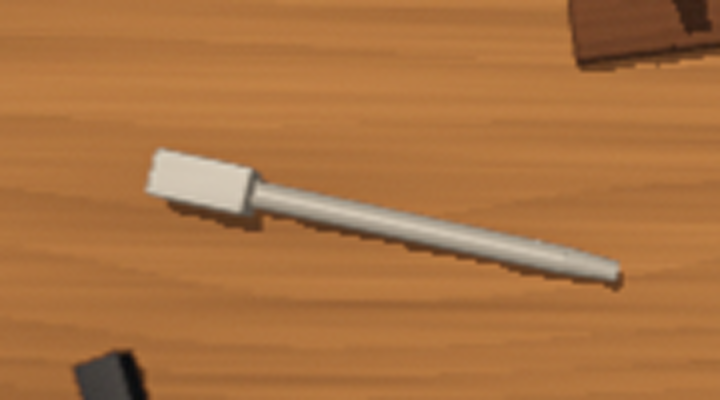

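Top crop: the silver rail lies exactly where it was, block at (205, 182) and nose at (618, 272). The fingers probably had no grip force yet when I lifted. I'll go back, re-grasp, and check the force before lifting.

{"fn": "arm_command", "kwargs": {"targets": [0, 0, 4, 40, -8, 0, -1, 0, 0, 8, 88, -18, 0, -1, 0, 0, 12, 136, -28, 0, -1, 0, 0, 16, 184, -38, 0, -1, 0, 0, 20, 232, -48, 0, -1, 0, 0, 22, 280, -58, 0, -1, 0, 0, 22.1, 328, -68, 10, -1, 0, 0, 22.1, 370, -78, 40, -1, 0, 0, 22.1, 392.5, -82.4, 80, -1, 0, 0, 22.1, 392.5, -82.4, 125, -1, 0, 0, 22.1, 392.5, -82.4, 170, -1, 0, 0, 22.1, 392.5, -82.4, 180, -1, 0, 0, 22.1, 392.5, -82.4, 180, -1, 0, 0, 22.1, 392.5, -82.4, 180, -1]}}

```text
time: 7.55
tool_pos: [0.4604, 0.2266, 0.1031]
ee_rot: [3.138, -0.002, 1.371]
wrist_force: [-0.5, 0.0, 0.7]
width: 0.0937
finger_force: 0.0
```

```bash
python3 - <<'E'
from h import *
o=robot.get_obs(); print(o['tool_pos'],o['ee_rot'],o['width'])
s=snap('wrist','w3'); P=cloud(s); Rt=R.from_euler('xyz',o['ee_rot']).as_matrix(); Q=(P-o['tool_pos'])@Rt*1000
b=(P[...,2]>.030)&(P[...,2]<.042)&(abs(Q[...,1])<25)&(abs(Q[...,0])<60); b[275:]=0
v,u=np.nonzero(b); q=Q[b]; print(u.min(),u.max(),v.min(),v.max(),q.mean(0),cv2.minAreaRect(q[:,:2].astype(np.float32)))
E
```

```text
[0.46038061 0.22664523 0.10307023] [ 3.13796803e+00 -2.36505960e-03  1.37101563e+00] 0.09367569180942957
295 325 210 272 [ 2.7763509  -3.32761997 68.50715632] ((2.090496063232422, -3.548678398132324), (23.233928680419922, 49.41291427612305), 89.62925720214844)
```

View pics/w3.png

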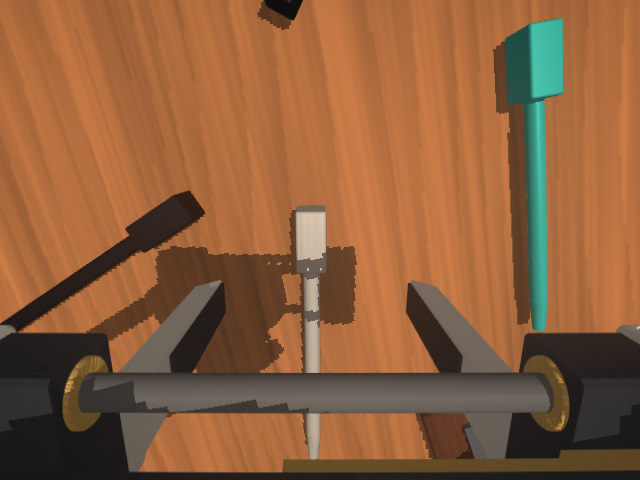

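Block at (311, 240), squarely between the fingers, 3.5 mm off laterally. I'll correct, descend and close with a longer wait.

{"fn": "arm_command", "kwargs": {"targets": [0, 0, 0, 2, -3, 40, -1, 0, 0, 0, 2, -3, 75, -1, 0, 0, 0, 2, -3, 92, -1, 0, 0, 0, 2, -3, 97, -1, 0, 0, 0, 2, -3, 97, -1, 0, 0, 0, 2, -3, 97, 1, 0, 0, 0, 2, -3, 97, 1, 0, 0, 0, 2, -3, 97, 1, 0, 0, 0, 2, -3, 97, 1, 0, 0, 0, 2, -3, 97, 1, 0, 0, 0, 2, -3, 97, 1, 0, 0, 0, 2, -3, 97, 1, 0, 0, 0, 2, -3, 97, 1, 0, 0, 0, 2, -3, 97, 1, 0, 0, 0, 2, -3, 97, 1, 0, 0, 0, 2, -3, 97, 1, 0, 0, 0, 2, -3, 97, 1, 0, 0, 0, 2, -3, 97, 1, 0, 0, 0, 2, -3, 97, 1, 0, 0, 0, 2, -3, 97, 1]}}

```text
time: 9.6
tool_pos: [0.4561, 0.2288, 0.0034]
ee_rot: [-3.142, -0.0, 1.371]
wrist_force: [-0.4, 0.8, -0.4]
width: 0.0005
finger_force: 0.0
```

```bash
python3 - <<'E'
from h import *
o=robot.get_obs(); print(o['tool_pos'],o['ee_rot'],o['width'],o['finger_force'],o['time'])
s=snap('wrist','w4')
cv2.imwrite('pics/w4c.png',s['color'][180:480,160:480,::-1].repeat(2,0).repeat(2,1))
E
```

```text
[0.45612026 0.22876708 0.003375  ] [-3.14158623e+00 -7.52263324e-05  1.37144744e+00] 0.0005215579486978226 0.0 9.6
```

View pics/w4c.png

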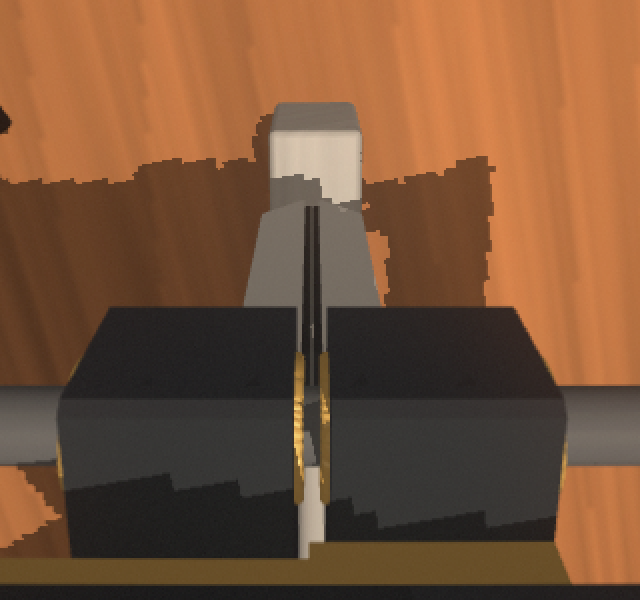

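The wrist crop shows the fingers shut in front of the block (block at crop (316, 160), fingertips at (312, 205)). I'll check in depth where the fingers really are.

```bash
python3 - <<'E'
from h import *
s=load('w4'); T=s['T_tool_cam']; v,u=np.mgrid[:480,:640]
d=ray(s,np.c_[u.ravel(),v.ravel()])*s['range_z'].reshape(-1,1)
Q=((d@T[:3,:3].T+T[:3,3])*1000).reshape(480,640,3)
for r in range(225,450,8): print(r,Q[r,[300,308,312,316,322,332]].round(0).tolist(), s['range_z'][r,316].round(3))
for n in('scene',): 
    a=snap(n,'scene2'); cv2.imwrite('pics/sc2.png',cv2.resize(a['color'][60:280,300:520,::-1],None,fx=2.7,fy=2.7,interpolation=cv2.INTER_CUBIC))
E
```

```text
225 [[29.0, -9.0, 4.0], [29.0, -4.0, 4.0], [29.0, -1.0, 5.0], [29.0, 1.0, 5.0], [29.0, 4.0, 4.0], [29.0, 10.0, 5.0]] 0.222
233 [[25.0, -8.0, -3.0], [26.0, -4.0, -4.0], [26.0, -1.0, -4.0], [26.0, 1.0, -5.0], [26.0, 4.0, -4.0], [26.0, 10.0, -4.0]] 0.213
241 [[25.0, -8.0, -22.0], [25.0, -3.0, -22.0], [25.0, -1.0, -22.0], [25.0, 1.0, -21.0], [26.0, 4.0, -24.0], [26.0, 9.0, -23.0]] 0.197
249 [[24.0, -7.0, -32.0], [23.0, -3.0, -30.0], [23.0, -1.0, -31.0], [23.0, 1.0, -31.0], [24.0, 4.0, -31.0], [24.0, 9.0, -31.0]] 0.188
257 [[19.0, -7.0, -32.0], [19.0, -3.0, -31.0], [19.0, -1.0, -32.0], [19.0, 1.0, -32.0], [19.0, 4.0, -32.0], [19.0, 9.0, -31.0]] 0.189
265 [[15.0, -7.0, -31.0], [15.0, -3.0, -31.0], [15.0, -1.0, -31.0], [15.0, 1.0, -31.0], [15.0, 4.0, -31.0], [15.0, 9.0, -31.0]] 0.191
273 [[11.0, -7.0, -31.0], [10.0, -3.0, -31.0], [11.0, -1.0, -32.0], [10.0, 1.0, -30.0], [11.0, 4.0, -32.0], [10.0, 9.0, -30.0]] 0.192
281 [[7.0, -7.0, -32.0], [72.0, 1.0, -213.0], [8.0, -1.0, -35.0], [7.0, 1.0, -32.0], [8.0, 4.0, -34.0], [7.0, 9.0, -33.0]] 0.192
289 [[8.0, -7.0, -46.0], [8.0, -3.0, -47.0], [6.0
[... 2108 characters left out ...]
417 [[25.0, -2.0, -155.0], [22.0, -1.0, -152.0], [-87.0, -1.0, -19.0], [-86.0, 1.0, -20.0], [23.0, 2.0, -153.0], [24.0, 4.0, -155.0]] 0.227
425 [[23.0, -2.0, -155.0], [21.0, -1.0, -152.0], [-92.0, -2.0, -19.0], [-92.0, 1.0, -19.0], [21.0, 2.0, -152.0], [23.0, 4.0, -155.0]] 0.229
433 [[22.0, -2.0, -156.0], [8.0, -1.0, -140.0], [-99.0, -2.0, -18.0], [-97.0, 1.0, -21.0], [-1.0, 2.0, -129.0], [22.0, 4.0, -156.0]] 0.229
441 [[19.0, -2.0, -155.0], [7.0, -1.0, -141.0], [-104.0, -2.0, -19.0], [-103.0, 1.0, -20.0], [-3.0, 2.0, -130.0], [19.0, 4.0, -155.0]] 0.231
449 [[17.0, -2.0, -154.0], [5.0, -1.0, -141.0], [-109.0, -2.0, -20.0], [-109.0, 1.0, -20.0], [-5.0, 2.0, -131.0], [17.0, 4.0, -154.0]] 0.233
```

View pics/sc2.png

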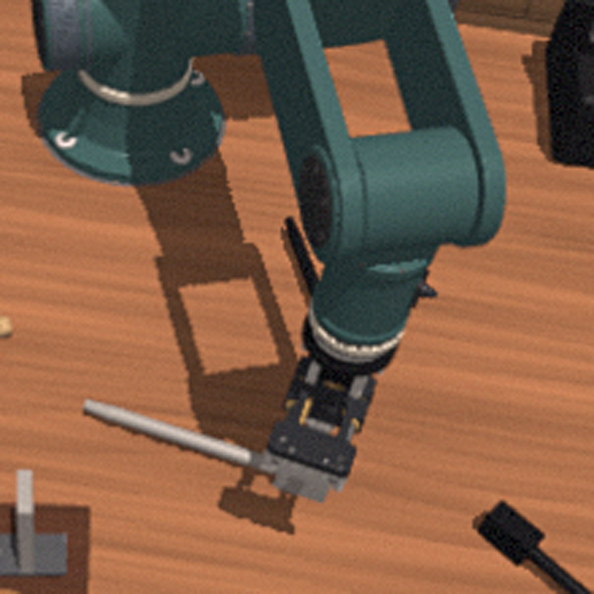

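```bash
python3 - <<'E'
from h import *
print([a for a in dir(robot) if a[0]!='_'],robot.pinch_z)
s=load('w2'); T=s['T_tool_cam']; v,u=np.mgrid[:480,:640]
d=ray(s,np.c_[u.ravel(),v.ravel()])*s['range_z'].reshape(-1,1)
Q=((d@T[:3,:3].T+T[:3,3])*1000).reshape(480,640,3)
for r in range(272,300,3): print(r,Q[r,[304,308,325,330]].round(0).tolist())
s=load('w1'); print('open')
d=ray(s,np.c_[u.ravel(),v.ravel()])*s['range_z'].reshape(-1,1)
Q=((d@T[:3,:3].T+T[:3,3])*1000).reshape(480,640,3)
for r in range(280,300,3): print(r,Q[r,[219,222,410,414]].round(0).tolist())
E
```

```text
['IKError', 'close_job', 'get_obs', 'pinch_z', 'snapshot'] 0.0188
272 [[-94.0, -16.0, 282.0], [-94.0, -11.0, 282.0], [-94.0, 13.0, 284.0], [-94.0, 20.0, 283.0]]
275 [[-99.0, -16.0, 283.0], [-98.0, -11.0, 282.0], [-98.0, 13.0, 282.0], [-99.0, 20.0, 283.0]]
278 [[-103.0, -16.0, 282.0], [-103.0, -11.0, 283.0], [-103.0, 13.0, 282.0], [-103.0, 20.0, 283.0]]
281 [[-108.0, -16.0, 283.0], [8.0, -4.0, -35.0], [-107.0, 13.0, 281.0], [-107.0, 20.0, 281.0]]
284 [[8.0, -6.0, -39.0], [8.0, -4.0, -39.0], [8.0, 5.0, -40.0], [8.0, 7.0, -41.0]]
287 [[8.0, -6.0, -44.0], [8.0, -4.0, -44.0], [8.0, 5.0, -44.0], [8.0, 7.0, -44.0]]
290 [[8.0, -5.0, -48.0], [8.0, -4.0, -47.0], [8.0, 4.0, -48.0], [7.0, 7.0, -47.0]]
293 [[8.0, -5.0, -51.0], [8.0, -4.0, -52.0], [8.0, 4.0, -52.0], [8.0, 7.0, -52.0]]
296 [[8.0, -5.0, -56.0], [8.0, -3.0, -56.0], [8.0, 4.0, -55.0], [8.0, 6.0, -56.0]]
299 [[8.0, -5.0, -59.0], [8.0, -3.0, -59.0], [8.0, 4.0, -59.0], [8.0, 6.0, -59.0]]
open
280 [[8.0, -49.0, -35.0], [-66.0, -102.0, 171.0], [-66.0, 104.0, 172.0], [-66.0, 108.0, 172.0]]
283 [[7.0, -48.0, -37.0], [6.0, -48.0, -34.0], [6.0, 48.0, -34.0], [7.0, 49.0, -37.0]]
286 [[6.0, -48.0, -39.0], [6.0, -47.0, -37.0], [6.0, 47.0, -39.0], [7.0, 49.0, -39.0]]
289 [[7.0, -47.0, -44.0], [4.0, -47.0, -38.0], [5.0, 47.0, -39.0], [6.0, 48.0, -43.0]]
292 [[5.0, -47.0, -43.0], [3.0, -47.0, -39.0], [3.0, 47.0, -39.0], [7.0, 47.0, -48.0]]
295 [[4.0, -47.0, -44.0], [1.0, -47.0, -39.0], [2.0, 47.0, -40.0], [5.0, 47.0, -48.0]]
298 [[2.0, -47.0, -44.0], [72.0, -0.0, -213.0], [1.0, 47.0, -40.0], [3.0, 47.0, -47.0]]
```

The camera explains the miss: in all views the finger ends sit about 35 mm short of the reported TCP (tool z ≈ −35). So the fingers shut just above the block's top. I'll open, then go about 30 mm lower, watching the force.

{"fn": "arm_command", "kwargs": {"targets": [0, 0, 0, 0, 0, 0, -1, 0, 0, 0, 0, 0, 0, -1, 0, 0, 0, 0, 0, 0, -1, 0, 0, 0, 0, 0, 0, -1, 0, 0, 0, 0, 0, 0, -1, 0, 0, 0, 0, 0, 0, -1, 0, 0, 0, 0, 0, 0, -1, 0, 0, 0, 0, 0, 6, -1, 0, 0, 0, 0, 0, 12, -1, 0, 0, 0, 0, 0, 18, -1, 0, 0, 0, 0, 0, 22, -1, 0, 0, 0, 0, 0, 24, -1, 0, 0, 0, 0, 0, 26, -1, 0, 0, 0, 0, 0, 26, -1]}}

```text
time: 11.1
tool_pos: [0.456, 0.2287, -0.0228]
ee_rot: [-3.141, 0.0, 1.371]
wrist_force: [0.3, -0.0, -0.2]
width: 0.0939
finger_force: 0.0
```

{"fn": "arm_command", "kwargs": {"targets": [0, 0, 0, 0, 0, 2, -1, 0, 0, 0, 0, 0, 4, -1, 0, 0, 0, 0, 0, 6, -1, 0, 0, 0, 0, 0, 6, 1, 0, 0, 0, 0, 0, 6, 1, 0, 0, 0, 0, 0, 6, 1, 0, 0, 0, 0, 0, 6, 1, 0, 0, 0, 0, 0, 6, 1, 0, 0, 0, 0, 0, 6, 1, 0, 0, 0, 0, 0, 6, 1, 0, 0, 0, 0, 0, 6, 1, 0, 0, 0, 0, 0, 6, 1, 0, 0, 0, 0, 0, 6, 1, 0, 0, 0, 0, 0, 6, 1, 0, 0, 0, 0, 0, 6, 1, 0, 0, 0, 0, 0, 6, 1]}}

```text
time: 12.7
tool_pos: [0.4564, 0.2288, -0.0285]
ee_rot: [3.141, -0.0, 1.371]
wrist_force: [1.0, 0.1, -0.8]
width: 0.024
finger_force: 30.0
```

Gripped: 24 mm wide, 30 N. Now lift by 97 mm, which brings the axis to 115 mm.

{"fn": "arm_command", "kwargs": {"targets": [0, 0, 0, 0, 0, -5, 1, 0, 0, 0, 0, 0, -20, 1, 0, 0, 0, 0, 0, -40, 1, 0, 0, 0, 0, 0, -60, 1, 0, 0, 0, 0, 0, -80, 1, 0, 0, 0, 0, 0, -92, 1, 0, 0, 0, 0, 0, -97, 1, 0, 0, 0, 0, 0, -97, 1, 0, 0, 0, 0, 0, -97, 1]}}

```text
time: 13.6
tool_pos: [0.4553, 0.2285, 0.0672]
ee_rot: [-3.14, 0.001, 1.371]
wrist_force: [0.1, -0.5, -3.0]
width: 0.0239
finger_force: 30.0
```

```bash
cat > held.py <<'E'
from h import *
import sys
o=robot.get_obs(); print(o['tool_pos'],o['ee_rot'],o['width'],o['finger_force'],o['wrist_force'],o['wrist_torque'])
s=snap('wrist',sys.argv[1]); T=s['T_tool_cam']; v,u=np.mgrid[:480,:640]
d=ray(s,np.c_[u.ravel(),v.ravel()])*s['range_z'].reshape(-1,1)
Q=((d@T[:3,:3].T+T[:3,3])*1000).reshape(480,640,3)
b=(abs(Q[...,1])<20)&(Q[...,2]>-70)&(Q[...,2]<-20)&(Q[...,0]>9.5)&(Q[...,0]<50)
q=Q[b]; print('block back',np.percentile(q,[1,50,99],axis=0).round(1))
tp=q[q[:,2]<-60.5] ; print('top y range',np.percentile(tp[:,1],[1,99]),tp[:,0].max(),tp[:,2].mean())
E
python3 held.py w5
python3 - <<'E'
from h import *
# posts in tool frame of w2 : lateral edges per row from colour, sub-pixel
s=load('w2'); g=cv2.cvtColor(s['color'],cv2.COLOR_RGB2GRAY).astype(float)
for rows in ((70,79),(213,219)):
    e=[]
    for r in range(*rows):
        dg=np.diff(g[r,280:350]); 
        k=[np.argmax(abs(dg[:35])),35+np.argmax(abs(dg[35:]))]; e.append([280.5+x for x in k])
    e=np.array(e); med=np.median(e,0); rr=np.mean(rows)-.5
    for z in (.136,):
        w=onz(s,[[med[0],rr],[med[1],rr]],z); print(med,w.round(4),'mid',w.mean(0).round(4),'w',np.linalg.norm(w[0]-w[1]))
E
```

```text
[0.45527151 0.2285002  0.06721286] [-3.13963312e+00  1.03793296e-03  1.37142855e+00] 0.023879184718504757 29.98656928539276 [ 0.05296628 -0.50438995 -2.98105183] [-0.0346795   0.05548095 -0.00034873]
block back [[  9.7 -11.2 -64.5]
 [ 21.7   0.4 -62.7]
 [ 26.   12.1 -30.1]]
top y range [-11.18794427  12.1283476 ] 26.241411542836392 -63.01693765351072
[294.5 338.5] [[ 0.5683 -0.012   0.136 ]
 [ 0.6067 -0.0047  0.136 ]] mid [ 0.5875 -0.0084  0.136 ] w 0.03907430092530989
[295.5 336.5] [[ 0.5913 -0.1371  0.136 ]
 [ 0.6305 -0.1296  0.136 ]] mid [ 0.6109 -0.1333  0.136 ] w 0.039891578177261716
```

{"fn": "arm_command", "kwargs": {"targets": [0, 0, -4, 3, 14, -1, 1, 0, 0, -8, 6, 28, -1, 1, 0, 0, -12, 10, 42, -1, 1, 0, 0, -16, 14, 57, -1, 1, 0, 0, -20, 17, 71, -1, 1, 0, 0, -22, 19.4, 82, -1, 1, 0, 0, -22, 19.4, 85, -1, 1, 0, 0, -22, 19.4, 85, -1, 1, 0, 0, -22, 19.4, 85, -1, 1, 0, 0, -22, 19.4, 85, -1, 1, 0, 0, -22, 19.4, 85, -1, 1]}}

```text
time: 14.75
tool_pos: [0.5428, 0.231, 0.0695]
ee_rot: [-3.142, -0.0, 1.755]
wrist_force: [0.4, 0.7, -3.0]
width: 0.0241
finger_force: 30.0
```

```bash
python3 - <<'E'
from h import *
o=robot.get_obs(); print(o['tool_pos'],o['ee_rot'],o['time'],o['wrist_force'],o['wrist_torque'])
N=np.array([.5870,-.0082]);D=np.array([.184,-.9829]);L=np.array([D[1]*-1,D[0]])
def rep(p): 
    p=p[:2]-N; print('along to near hole',-(p@D)*1000,'lateral',p@L*1000)
rep(o['tool_pos'])
# cross-check nose & posts in scene and top views by depth
for n in('top','scene'):
    s=snap(n,n+'3'); P=cloud(s); hsv=cv2.cvtColor(s['color'],cv2.COLOR_RGB2HSV); g=(hsv[...,1]<70)&(hsv[...,2]>70)
    p=P-np.array([*N,0]); al=-(p[...,:2]@D); la=p[...,:2]@L
    m=g&(al>.02)&(al<.2)&(abs(la)<.03)&(P[...,2]>.09)&(P[...,2]<.14)
    q=np.c_[al[m],la[m],P[...,2][m]]*1000; 
    for a in range(20,200,30):
        k=(q[:,0]>=a)&(q[:,0]<a+30); print(n,a,k.sum(),q[k].mean(0).round(1) if k.any() else '',q[k][:,2].max().round(1) if k.any() else '')
    print('nose end',np.percentile(q[:,0],0.5))
    for c in(0,-.13):
        m=g&(abs(al-c)<.02)&(abs(la)<.035)&(P[...,2]>.131)&(P[...,2]<.142); q=np.c_[al[m],la[m],P[...,2][m]]*1000; print('post',c,m.sum(),np.median(q,0).round(1),np.percentile(q[:,1],[2,98]).round(1))
E
```

```text
[0.54283551 0.23103449 0.06948145] [-3.14158064e+00 -1.34121844e-04  1.75549020e+00] 14.75 [ 0.44065719  0.67949926 -3.0154605 ] [-0.04078927  0.01479338 -0.05499733]
along to near hole 243.26985057085798 lateral 0.609868741793293
top 20 66 [ 38.8  -0.9 120.2] 123.2
top 50 106 [ 65.   -0.8 121.3] 124.8
top 80 103 [ 94.9  -0.8 121.7] 126.5
top 110 105 [125.   -0.8 121.3] 125.9
top 140 103 [155.1  -0.9 121.5] 125.5
top 170 111 [185.1  -1.2 121.1] 125.7
nose end 28.670587644977562
post 0 139 [  1.9  -0.7 135.5] [-19.6  18.9]
post -0.13 145 [-127.8    0.   135.7] [-19.7  19.4]
scene 20 44 [ 39.5   4.1 119.6] 125.4
scene 50 71 [ 64.5   4.7 120.7] 125.6
scene 80 70 [ 95.4   5.1 121.5] 126.2
scene 110 69 [125.8   4.6 121.4] 125.4
scene 140 83 [155.    3.8 121.3] 126.2
scene 170 80 [185.    3.8 121.5] 126.4
nose end 30.488577103208705
post 0 83 [  4.3   2.9 135.7] [-18.   21.5]
post -0.13 96 [-125.7    3.6  136.1] [-18.   21.6]
```

{"fn": "arm_command", "kwargs": {"targets": [0, 0, 0, -4, 0, 1, 1, 0, 0, 0, -10, 0, 1, 1, 0, 0, 0, -15, 0, 1, 1, 0, 0, 0, -19, 0, 1, 1, 0, 0, 0, -22, 0, 1, 1, 0, 0, 0, -24, 0, 1, 1, 0, 0, 0, -26, 0, 1, 1, 0, 0, 0, -28, 0, 1, 1, 0, 0, 0, -30, 0, 1, 1, 0, 0, 0, -32, 0, 1, 1, 0, 0, 0, -32, 0, 1, 1]}}

```text
time: 15.95
tool_pos: [0.5492, 0.1993, 0.0684]
ee_rot: [3.142, 0.0, 1.755]
wrist_force: [0.5, -0.3, -2.1]
width: 0.0241
finger_force: 30.0
```

{"fn": "arm_command", "kwargs": {"targets": [0, 0, 0, -2, 0, 0, 1, 0, 0, 0, -4, 0, 0, 1, 0, 0, 0, -6, 0, 0, 1, 0, 0, 0, -8, 0, 0, 1, 0, 0, 0, -10, 0, 0, 1, 0, 0, 0, -12, 0, 0, 1, 0, 0, 0, -14, 0, 0, 1, 0, 0, 0, -14, 0, 0, 1]}}

```text
time: 16.75
tool_pos: [0.5518, 0.1854, 0.0684]
ee_rot: [3.142, 0.0, 1.755]
wrist_force: [0.4, 0.4, -3.0]
width: 0.024
finger_force: 30.0
```

```bash
cat > chk.py <<'E'
from h import *
o=robot.get_obs(); Rt=R.from_euler('xyz',o['ee_rot']).as_matrix()
N=np.array([.5870,-.0082]);D=np.array([.184,-.9829]);L=np.array([-D[1],D[0]]); p=o['tool_pos'][:2]-N
print(o['time'],'along',-(p@D)*1000,'lat',p@L*1000,'z',o['tool_pos'][2],'rot',o['ee_rot'],'F tool',(Rt.T@o['wrist_force']).round(2),'M tool',(Rt.T@o['wrist_torque']).round(3))
E
python3 chk.py
```

```text
16.75 along 196.7614280815983 lat 1.04342600216288 z 0.06840334766270147 rot [3.14150293e+00 5.46939584e-05 1.75500351e+00] F tool [0.29 0.46 3.04] M tool [ 0.012 -0.003  0.026]
```

{"fn": "arm_command", "kwargs": {"targets": [0, 0, 0, -2, 0, 0, 1, 0, 0, 0, -4, 0, 0, 1, 0, 0, 0, -6, 0, 0, 1, 0, 0, 0, -8, 0, 0, 1, 0, 0, 0, -10, 0, 0, 1, 0, 0, 0, -12, 0, 0, 1, 0, 0, 0, -12, 0, 0, 1]}}

```text
time: 17.45
tool_pos: [0.554, 0.1736, 0.0684]
ee_rot: [3.142, 0.0, 1.755]
wrist_force: [-0.7, 0.7, -2.4]
width: 0.0238
finger_force: 30.0
```

```bash
python3 chk.py; python3 - <<'E'
from h import *
# nose poking out beyond near post, seen in top & scene
N=np.array([.5870,-.0082]);D=np.array([.184,-.9829]);L=np.array([-D[1],D[0]])
s=snap('top','top4'); P=cloud(s); p=P-np.array([*N,0]); al=-(p[...,:2]@D)*1000; la=p[...,:2]@L*1000
m=(P[...,2]>.1)&(P[...,2]<.126)&(al<-6)&(al>-60)&(abs(la)<20); print(m.sum(),al[m].min() if m.any() else '', al[m].max() if m.any() else '',la[m].mean() if m.any() else '')
E
```

```text
17.45 along 184.7771330342745 lat 1.0297474043107198 z 0.06840222693768153 rot [3.14152493e+00 2.49454770e-05 1.75500743e+00] F tool [ 0.8  -0.53  2.45] M tool [ 0.085 -0.025 -0.021]
77 -30.61154361336961 -6.647839709762568 -0.5073951932590164
```

The nose is through the near post with no contact force, so I'll continue.

{"fn": "arm_command", "kwargs": {"targets": [0, 0, 0, -3, 0, 0, 1, 0, 0, 0, -6, 0, 0, 1, 0, 0, 0, -9, 0, 0, 1, 0, 0, 0, -12, 0, 0, 1, 0, 0, 0, -15, 0, 0, 1, 0, 0, 0, -18, 0, 0, 1, 0, 0, 0, -21, 0, 0, 1, 0, 0, 0, -24, 0, 0, 1, 0, 0, 0, -27, 0, 0, 1, 0, 0, 0, -30, 0, 0, 1, 0, 0, 0, -30, 0, 0, 1]}}

```text
time: 18.6
tool_pos: [0.5595, 0.144, 0.0684]
ee_rot: [3.142, 0.0, 1.755]
wrist_force: [0.7, -0.6, -3.4]
width: 0.0236
finger_force: 30.0
```

```bash
python3 chk.py
```

```text
18.6 along 154.65367668854591 lat 1.015564566471801 z 0.06838832462028756 rot [3.14152689e+00 8.16695884e-05 1.75490105e+00] F tool [-0.74  0.61  3.4 ] M tool [ 0.046 -0.026 -0.006]
```

{"fn": "arm_command", "kwargs": {"targets": [0, 0, 0, -3, 0, 0, 1, 0, 0, 0, -6, 0, 0, 1, 0, 0, 0, -9, 0, 0, 1, 0, 0, 0, -12, 0, 0, 1, 0, 0, 0, -15, 0, 0, 1, 0, 0, 0, -18, 0, 0, 1, 0, 0, 0, -21, 0, 0, 1, 0, 0, 0, -24, 0, 0, 1, 0, 0, 0, -27, 0, 0, 1, 0, 0, 0, -30, 0, 0, 1, 0, 0, 0, -33, 0, 0, 1, 0, 0, 0, -36, 0, 0, 1, 0, 0, 0, -39, 0, 0, 1, 0, 0, 0, -42, 0, 0, 1, 0, 0, 0, -45, 0, 0, 1, 0, 0, 0, -48, 0, 0, 1, 0, 0, 0, -48, 0, 0, 1]}}

```text
time: 20.3
tool_pos: [0.5684, 0.0968, 0.0684]
ee_rot: [3.141, 0.0, 1.755]
wrist_force: [0.8, 0.2, -2.9]
width: 0.0238
finger_force: 30.0
```

```bash
python3 chk.py; python3 - <<'E'
from h import *
N=np.array([.5870,-.0082]);D=np.array([.184,-.9829]);L=np.array([-D[1],D[0]])
s=snap('top','top5'); P=cloud(s); p=P-np.array([*N,0]); al=-(p[...,:2]@D)*1000; la=p[...,:2]@L*1000
hsv=cv2.cvtColor(s['color'],cv2.COLOR_RGB2HSV); g=(hsv[...,1]<70)&(hsv[...,2]>70)
for a,b in((-118,-90),(-90,-60),(-60,-30),(-30,-8),(10,40),(40,80)):
    m=g&(P[...,2]>.1)&(P[...,2]<.128)&(al>a)&(al<b)&(abs(la)<15)
    print(a,m.sum(),al[m].min() if m.any() else '',la[m].mean() if m.any() else '',P[...,2][m].mean() if m.any() else '')
E
```

```text
20.3 along 106.66945117128034 lat 1.0122246132897084 z 0.06840975848264484 rot [3.14146869e+00 6.61707972e-05 1.75489484e+00] F tool [0.05 0.82 2.91] M tool [ 0.1    0.001 -0.015]
-118 52 -108.60995970982864 -0.6386444743727223 0.11886844887338464
-90 108 -89.82597077987168 -1.047446026550548 0.11950765626758691
-60 110 -59.783986184238145 -1.0007685681278773 0.12023332389367675
-30 81 -29.387732237341616 -0.9657682465170315 0.12000666311747706
10 91 10.039842553292681 -0.9746313323904684 0.11984216521458674
40 21 62.72644327600648 -1.353084214010412 0.12050416175565468
```

{"fn": "arm_command", "kwargs": {"targets": [0, 0, 0, -3, 0, 0, 1, 0, 0, 0, -6, 0, 0, 1, 0, 0, 0, -9, 0, 0, 1, 0, 0, 0, -11, 0, 0, 1, 0, 0, 0, -13, 0, 0, 1, 0, 0, 0, -15, 0, 0, 1, 0, 0, 0, -17, 0, 0, 1, 0, 0, 0, -19, 0, 0, 1, 0, 0, 0, -21, 0, 0, 1, 0, 0, 0, -21, 0, 0, 1]}}

```text
time: 21.35
tool_pos: [0.5722, 0.0763, 0.0684]
ee_rot: [3.142, 0.0, 1.755]
wrist_force: [0.2, 0.7, -3.1]
width: 0.0239
finger_force: 30.0
```

```bash
python3 chk.py
```

```text
21.35 along 85.81259292533997 lat 0.9581083638472382 z 0.0683842940544312 rot [3.14153637e+00 2.14208567e-05 1.75504771e+00] F tool [0.65 0.36 3.11] M tool [0.08 0.01 0.05]
```

{"fn": "arm_command", "kwargs": {"targets": [0, 0, 0, -2, 0, 0, 1, 0, 0, 0, -4, 0, 0, 1, 0, 0, 0, -6, 0, 0, 1, 0, 0, 0, -8, 0, 0, 1, 0, 0, 0, -10, 0, 0, 1, 0, 0, 0, -10, 0, 0, 1]}}

```text
time: 21.95
tool_pos: [0.574, 0.0664, 0.0684]
ee_rot: [3.142, 0.0, 1.755]
wrist_force: [-0.7, -0.1, -3.2]
width: 0.0235
finger_force: 30.0
```

```bash
python3 chk.py
```

```text
21.95 along 75.76242612584815 lat 0.967629540615087 z 0.06838751850579924 rot [3.14150504e+00 3.18711367e-05 1.75495750e+00] F tool [ 0.07 -0.67  3.19] M tool [0.061 0.023 0.03 ]
```

{"fn": "arm_command", "kwargs": {"targets": [0, 0, 0, -2, 0, 0, 1, 0, 0, 0, -4, 0, 0, 1, 0, 0, 0, -6, 0, 0, 1, 0, 0, 0, -8, 0, 0, 1, 0, 0, 0, -10, 0, 0, 1, 0, 0, 0, -10, 0, 0, 1]}}

```text
time: 22.55
tool_pos: [0.5758, 0.0566, 0.0684]
ee_rot: [3.142, 0.0, 1.755]
wrist_force: [-0.1, -0.6, -2.6]
width: 0.0235
finger_force: 30.0
```

```bash
python3 chk.py
```

```text
22.55 along 65.77215950493827 lat 0.9362116960877032 z 0.0683879735376401 rot [3.14156160e+00 5.67041292e-05 1.75502785e+00] F tool [-0.59 -0.23  2.57] M tool [ 0.071 -0.063  0.039]
```

{"fn": "arm_command", "kwargs": {"targets": [0, 0, 0, -2, 0, 0, 1, 0, 0, 0, -4, 0, 0, 1, 0, 0, 0, -6, 0, 0, 1, 0, 0, 0, -8, 0, 0, 1, 0, 0, 0, -10, 0, 0, 1, 0, 0, 0, -12, 0, 0, 1, 0, 0, 0, -12, 0, 0, 1]}}

```text
time: 23.25
tool_pos: [0.5781, 0.0449, 0.0684]
ee_rot: [3.142, -0.0, 1.755]
wrist_force: [-0.4, -0.0, -3.5]
width: 0.0242
finger_force: 30.0
```

```bash
python3 chk.py
```

```text
23.25 along 53.795946768401436 lat 0.9726937145652773 z 0.06837811727143533 rot [ 3.14151425e+00 -1.60772091e-05  1.75496377e+00] F tool [ 0.03 -0.39  3.49] M tool [ 0.088 -0.048  0.025]
```

{"fn": "arm_command", "kwargs": {"targets": [0, 0, 0, -2, 0, 0, 1, 0, 0, 0, -4, 0, 0, 1, 0, 0, 0, -6, 0, 0, 1, 0, 0, 0, -8, 0, 0, 1, 0, 0, 0, -10, 0, 0, 1, 0, 0, 0, -12, 0, 0, 1, 0, 0, 0, -14, 0, 0, 1, 0, 0, 0, -14, 0, 0, 1]}}

```text
time: 24.05
tool_pos: [0.5806, 0.0311, 0.0684]
ee_rot: [3.142, 0.0, 1.755]
wrist_force: [-0.1, 0.1, -2.8]
width: 0.0243
finger_force: 30.0
```

```bash
python3 chk.py; python3 - <<'E'
from h import *
N=np.array([.5870,-.0082]);D=np.array([.184,-.9829]);L=np.array([-D[1],D[0]])
s=snap('top','top6'); P=cloud(s); p=P-np.array([*N,0]); al=-(p[...,:2]@D)*1000; la=p[...,:2]@L*1000
m=(P[...,2]>.1)&(P[...,2]<.128)&(al<-137)&(al>-230)&(abs(la)<12); print('nose',al[m].min(),la[m].mean())
E
```

```text
24.05 along 39.795659697816774 lat 0.941053947062871 z 0.06838678069866491 rot [3.14154140e+00 3.62511655e-05 1.75504291e+00] F tool [ 0.13 -0.04  2.79] M tool [ 0.065 -0.053 -0.013]
nose -175.49026141431597 -0.6895113176313443
```

{"fn": "arm_command", "kwargs": {"targets": [0, 0, 0, -2, 0, 0, 1, 0, 0, 0, -4, 0, 0, 1, 0, 0, 0, -5, 0, 0, 1, 0, 0, 0, -6, 0, 0, 1, 0, 0, 0, -7, 0, 0, 1, 0, 0, 0, -7, 0, 0, 1]}}

```text
time: 24.7
tool_pos: [0.5819, 0.0244, 0.0684]
ee_rot: [3.141, -0.0, 1.755]
wrist_force: [0.9, 0.9, -2.5]
width: 0.0241
finger_force: 30.0
```

{"fn": "arm_command", "kwargs": {"targets": [0, 0, 0, -0.5, 0, 0, 1, 0, 0, 0, -1, 0, 0, 1, 0, 0, 0, -1, 0, 0, 1]}}

```text
time: 25.0
tool_pos: [0.582, 0.0235, 0.0684]
ee_rot: [3.142, -0.0, 1.755]
wrist_force: [-0.4, -0.2, -2.2]
width: 0.0243
finger_force: 30.0
```

{"fn": "arm_command", "kwargs": {"targets": [0, 0, 0, -0.5, 0, 0, 1, 0, 0, 0, -0.5, 0, 0, 1]}}

```text
time: 25.2
tool_pos: [0.5821, 0.023, 0.0684]
ee_rot: [3.142, -0.0, 1.755]
wrist_force: [-0.7, 0.4, -2.2]
width: 0.0241
finger_force: 30.0
```

{"fn": "arm_command", "kwargs": {"targets": [0, 0, 0, -0.5, 0, 0, 1, 0, 0, 0, -0.5, 0, 0, 1]}}

```text
time: 25.4
tool_pos: [0.5822, 0.0225, 0.0684]
ee_rot: [3.142, -0.0, 1.755]
wrist_force: [-0.2, 0.5, -3.2]
width: 0.0237
finger_force: 30.0
```

{"fn": "arm_command", "kwargs": {"targets": [0, 0, 0, -0.5, 0, 0, 1, 0, 0, 0, -0.5, 0, 0, 1]}}

```text
time: 25.6
tool_pos: [0.5823, 0.0221, 0.0684]
ee_rot: [3.142, -0.0, 1.755]
wrist_force: [-0.1, 0.1, -2.0]
width: 0.0236
finger_force: 30.0
```

{"fn": "arm_command", "kwargs": {"targets": [0, 0, 0, -0.4, 0, 0, 1, 0, 0, 0, -0.4, 0, 0, 1]}}

```text
time: 25.8
tool_pos: [0.5823, 0.022, 0.0684]
ee_rot: [3.142, -0.001, 1.756]
wrist_force: [-0.2, 1.6, -3.1]
width: 0.024
finger_force: 30.0
```

```bash
python3 chk.py
```

```text
25.8 along 30.557110990894245 lat 0.9566733314196181 z 0.0684159194910137 rot [ 3.14151324e+00 -7.19549089e-04  1.75552424e+00] F tool [1.64 0.13 3.13] M tool [ 0.077  0.203 -0.035]
```

Contact is showing: the motion has stalled, with an axial force and a pitch moment. One more small nudge to confirm.

{"fn": "arm_command", "kwargs": {"targets": [0, 0, 0, -0.4, 0, 0, 1, 0, 0, 0, -0.4, 0, 0, 1]}}

```text
time: 26.0
tool_pos: [0.5823, 0.0219, 0.0685]
ee_rot: [3.141, -0.001, 1.756]
wrist_force: [-0.5, 2.7, -1.5]
width: 0.0238
finger_force: 30.0
```

```bash
python3 chk.py
```

```text
26.0 along 30.448913406404593 lat 0.9537398113479731 z 0.06847772916289371 rot [ 3.14146594e+00 -1.20009676e-03  1.75564702e+00] F tool [2.79 0.   1.53] M tool [ 0.114  0.392 -0.036]
```

{"fn": "arm_command", "kwargs": {"targets": [0, 0, 0, -0.4, 0, 0.4, 1, 0, 0, 0, -0.4, 0, 0.8, 1, 0, 0, 0, -0.4, 0, 0.8, 1]}}

```text
time: 26.3
tool_pos: [0.5825, 0.0219, 0.0681]
ee_rot: [3.141, -0.002, 1.756]
wrist_force: [-1.5, 5.2, 0.4]
width: 0.0234
finger_force: 30.0
```

```bash
python3 chk.py
```

```text
26.3 along 30.432907238184686 lat 1.1248341490413594 z 0.06805167786217464 rot [ 3.14093839e+00 -1.68298660e-03  1.75590832e+00] F tool [ 5.34 -0.51 -0.4 ] M tool [0.191 0.87  0.043]
```

Seated firmly against the post at about 5 N, with the vertical load now carried by the holes. Release.

{"fn": "arm_command", "kwargs": {"targets": [0, 0, 0, -0.4, 0, 0.8, 0, 0, 0, 0, -0.4, 0, 0.8, 0, 0, 0, 0, -0.4, 0, 0.8, 0, 0, 0, 0, -0.4, 0, 0.8, 0, 0, 0, 0, -0.4, 0, 0.8, 0, 0, 0, 0, -0.4, 0, 0.8, 0, 0, 0, 0, -0.4, 0, 0.8, 0, 0, 0, 0, -0.4, 0, 0.8, 0]}}

```text
time: 27.1
tool_pos: [0.5826, 0.0205, 0.0668]
ee_rot: [3.142, -0.0, 1.755]
wrist_force: [0.6, -0.5, -0.3]
width: 0.0472
finger_force: 0.0
```

```bash
python3 chk.py; python3 - <<'E'
from h import *
N=np.array([.5870,-.0082]);D=np.array([.184,-.9829]);L=np.array([-D[1],D[0]])
s=snap('top','top7'); P=cloud(s); p=P-np.array([*N,0]); al=-(p[...,:2]@D)*1000; la=p[...,:2]@L*1000
m=(P[...,2]>.1)&(P[...,2]<.128)&(al<-137)&(al>-230)&(abs(la)<12); print('nose',al[m].min(),la[m].mean())
E
```

```text
27.1 along 29.029437517382235 lat 0.9455392916519305 z 0.06676269535769523 rot [ 3.14154555e+00 -9.19840324e-06  1.75546676e+00] F tool [-0.6   0.45  0.32] M tool [ 0.041 -0.072 -0.025]
nose -184.62805037559883 -0.7702709591250917
```

{"fn": "arm_command", "kwargs": {"targets": [0, 0, 0, 0, 0, -10, 0, 0, 0, 0, 0, 0, -25, 0, 0, 0, 0, 0, 0, -45, 0, 0, 0, 0, 0, 0, -70, 0, 0, 0, 0, 0, 0, -100, 0, 0, 0, 0, 0, 0, -120, 0, 0, 0, 0, 60, 0, -130, 0, 0, 0, 0, 100, 0, -130, 0, 0, 0, 0, 100, 0, -130, 0, 0, 0, 0, 100, 0, -130, 0]}}

```text
time: 28.15
tool_pos: [0.5644, 0.1197, 0.1985]
ee_rot: [3.139, 0.001, 1.758]
wrist_force: [0.1, 0.3, 0.3]
width: 0.0471
finger_force: 0.0
```

```bash
python3 - <<'E'
from h import *
s=snap('top','top8'); a=s['color'][150:300,230:480,::-1]; snap('scene','scene8'); b=load('scene8')['color'][190:340,200:450,::-1]
cv2.imwrite('pics/end.png',cv2.resize(np.vstack([a,b]),None,fx=2,fy=2,interpolation=cv2.INTER_CUBIC))
N=np.array([.5870,-.0082]);D=np.array([.184,-.9829]);L=np.array([-D[1],D[0]])
s=load('top8'); P=cloud(s); p=P-np.array([*N,0]); al=-(p[...,:2]@D)*1000; la=p[...,:2]@L*1000
m=(P[...,2]>.1)&(P[...,2]<.128)&(al<-137)&(al>-230)&(abs(la)<12); print('nose',al[m].min(),P[...,2][m].mean())
m=(P[...,2]>.1)&(P[...,2]<.145)&(al>8)&(al<80)&(abs(la)<20); print('block',np.percentile(al[m],[1,99]),np.percentile(P[...,2][m],[50,99]))
E
```

```text
nose -184.596164200528 0.12140516139124731
block [ 9.41617552 58.12376179] [0.12998188 0.13311307]
```

View pics/end.png

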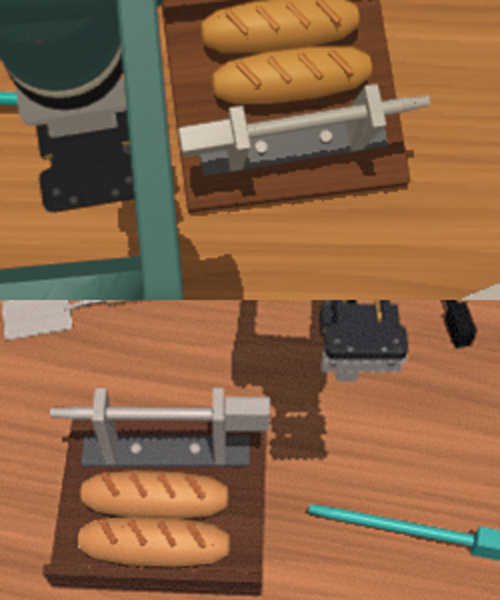

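The rail is through both posts, block flush against the near post (top half at (235, 128), lower half at (222, 412)). The arm is clear and the loaves haven't moved.

```bash
python3 -c "
from bench import robot
print(robot.close_job())"
```

```text
the job is handed in; nothing more can be done
None
```

The rail is through both posts with its block seated against the near post and released, and the job was handed in at about 28 s; the most force I read at the wrist was about 5 N, and nothing else was moved.

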